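Load the spice caddy beside the grinding slab, tall canister first, and set its fence

ROBOT

A 7-joint arm with a two-finger parallel gripper is mounted at the origin on the work surface. World frame = base frame: x ahead of the robot, y to its left, z up, the work surface at z = 0. Lengths are in m, angles in degrees, forces in N, time in s.
With the tool pointing down it reaches from about 0.425 to 0.875 m from the base axis. Payload 4.7 kg.
Tool frame: the origin (TCP) lies between the finger pads; the fingertips stand 22 mm ahead of it and the grasp point (between the pads) lies 3 mm ahead of it; z points along the fingers, y is the line along which they close (so a half turn about z gives the same grasp; the last joint's range is limited). The gripper opens to 87 mm and grips with 3 to 60 N. Pads are 19 mm wide; open, the fingers measure 117 mm over their backs; the gripper's body (75 mm by 190 mm) begins 51 mm behind the grasp point.
Start: joints at [-71.213, 18.392, -4.016, 83.108, 1.295, 78.541, -3.26], TCP at [0.201, 0.618, 0.245] pointing down, gripper open.
Joint ranges: [-163.93, 163.93], [-17.29, 119.83], [-79.2, 71.16], [3.27, 140.29], [-89.18, 269.18], [5.43, 117.66], [-154.24, 154.24]. Speed limits (degrees/s): [147.25, 147.25, 180, 180, 180, 180, 180].

INTERFACE

Orientations are given as [roll, pitch, yaw] about the fixed x, y, z axes, in that order (R = Rz(yaw) Ry(pitch) Rx(roll)).
In Python, from cell import env gives the robot as it stands.
- The arm moves only by the tool drive_tool, never from a script. Its argument "moves" is a list of rows, each a list of 3 entries, a list of its own where there are three numbers: the shift along the tool's x, y, z in mm, then the turn, a rotation vector about the tool's x, y, z in rad, then the closure, from 0 (fully open) to 1 (shut). In form: [[[x, y, z], [wx, wy, wz], jaw], ...]. A call has 1 to 12 rows; each row shifts and turns the commanded pose from where the row before left it, along the tool's axes as they then stand; what a row does not reach is not made up. A row lasts 1/12 s, in which the tool goes at most 41.7 mm and 7.16 degrees, less where a joint would pass 70% of its speed; a pose out of reach is approached as far as the arm can. A call with a gripper value outside its range is refused whole. The fingers move at their own pace and stop on an object; "newtons" is the grip in N (left out, the last holds). Time passes only in rows, so rows that do not move let the fingers close. It gives the time, the measured TCP pose, the force, the opening and the grip force at its end, in the units of the state.
- env.get_obs(): the state, without advancing time (a new reading comes with each control period).
- env.read_camera(name): name is "scene" or "side" or "wrist"; returns (picture, depth): 384x512x3 uint8, blue, green, red; 384x512 float32, m along the optical axis (not along the pixel's ray), 0 where there is no reading.
- env.get_calibration(name): a dict with "fx", "fy", "cx", "cy" (pixels), "T" (4x4, takes a point from camera to world coordinates). Camera axes: x right, y down, z forward; pixel columns grow to the right and rows downward; lengths in m; the calibration is good to about 2 mm. The wrist camera is an equidistant fisheye: a pixel r from the principal point sees the ray r / f radians off the axis. A picture is of the moment at which its call begins: read the wrist's pose just before it. get_calibration takes no time and is no camera call; for the wrist camera it gives the pose at the moment of the call.
- env.sign_off(): hands the job in; it is judged then, once.
The state is a dict: "time_s": time; "qpos": joint angles; "joint_velocities": joint speeds; "effort": joint torques, N m; "tool_pos": TCP position; "tool_rot": TCP orientation; "force": force on the tool from outside, world axes, zero at the start; "wrist_torque": the same for the moment, N m; "grip_width": finger opening in m; "grasp_force": force on a finger pad.
Only numpy, scipy, OpenCV 4.12 (cv2) and the standard library are available. Lean on these libraries where they do the work, as an engineer would, in place of code of your own. Each camera call takes 0.05 s, during which the arm holds its last target. There are 200 camera calls.

TASK

Load the teak caddy: first stand the tall canister upright at its back end, then stand the short container upright in front of it without touching the tall one again, setting each down rather than dropping it. Then slide the caddy's fence up against the containers until the whole row is tight against the back wall, and ease it back to leave a gap of about 10 mm between the fence and the short container. Leave the other things on the counter alone, and let go of everything.

Things in the scene. Friction and masses are not known exactly. Their poses are not given: they have to be found in the camera images.
- tall_center (a point): centre (half-way up) of the tall canister: brushed steel cylinder with a flush lid, 60 mm in diameter, 140 mm high, about 0.3 kg, loose, standing upright on the counter; its z axis points up
- short_center (a point): centre (half-way up) of the short container: plain plastic cylinder closed with a flush snap lid, 66 mm in diameter, 65 mm high, about 0.2 kg, loose, standing upright on the counter; its z axis points up
- caddy: fixed teak caddy, a narrow tray 271 mm long and 100 mm wide with one straight lane, 84 mm wide between side rails that rise 12 mm above the lane floor, 255 mm long from a 12 mm high front lip to the back wall (60 mm high above the floor, 8 mm thick). Origin at the centre of its underside
- lane_back (a point): middle of the foot of the caddy back wall's inner face, at the level of the lane floor, which is 12 mm above the counter. Its x axis points along the lane towards the back wall (away from the robot), z up, y across the lane
- fence (a joint): travel in m of the caddy's sliding fence: 0 at the front end, growing as it slides towards the back wall, up to 0.10. It stays where it is left; sliding it takes about 2 N when empty and up to about 9 N more while it pushes the containers along
- fence_face (a point): middle of the fence's flat pushing face (80 mm wide, reaching from 2 to 46 mm above the lane floor), which looks to the back wall; 24 mm above the lane floor, axes as lane_back. It lies 205 mm in front of the back wall when the fence joint is 0
- fence_tab (a point): grip point on the fence's upright wooden tab, 20 mm thick along the lane, 30 mm wide across it, its top 69 mm above the lane floor; this point is on the tab's centre line 50 mm above the lane floor, 26 mm in front of the pushing face; axes as lane_back. Pinched across its 30 mm width, it leaves the fingers clear of the short container
- slab: bystander: fixed stone grinding slab 340 x 220 x 45 mm, to the robot's left; origin at the centre of its underside
- roller: bystander: stone roller 220 mm long and 54 mm thick lying on the slab; origin at the centre of its underside
- bowl: bystander: white ceramic bowl, 120 mm across and 55 mm high, to the robot's right; origin at the centre of its underside
- scoop: bystander: teak scoop about 170 mm long and 50 mm wide, 30 mm high, lying at the far side; origin at the underside, 5 mm from the middle of its pan, its handle towards its own -x
There are look-alikes about, which are no part of the job. There is more than one size of the part that bears short_center; the job needs the smallest.

How it is judged (in metres and radians):
On the way, in this order (a step that is already met when the one before it is completed fails the run):
1. the tall canister stands upright and released at the back of the lane, the short container not yet in the caddy (x of tall_center in the frame of lane_back between -0.09 and -0.024 m and y of tall_center in the frame of lane_back between -0.02 and 0.02 m and z of tall_center in the frame of lane_back between 0.064 and 0.076 m and angle between tall_center's own z axis and vertical below 0.1 rad and contact force between the fingers and tall below 0.05 N and not (horizontal distance between short_center and lane_back below 0.21 m and z of short_center in the frame of lane_back below 0.06 m and y of short_center in the frame of lane_back between -0.045 and 0.045 m and x of short_center in the frame of lane_back below 0 m)), for 0.2 s.
2. the short container stands upright and released in the lane in front of the tall canister (x of tall_center in the frame of lane_back between -0.09 and -0.024 m and y of tall_center in the frame of lane_back between -0.02 and 0.02 m and z of tall_center in the frame of lane_back between 0.064 and 0.076 m and angle between each of tall_center, short_center's own z axis and vertical below 0.1 rad and x of short_center in the frame of lane_back between -0.2 and -0.07 m and y of short_center in the frame of lane_back between -0.018 and 0.018 m and z of short_center in the frame of lane_back between 0.0265 and 0.0385 m and contact force between the fingers and tall below 0.05 N and contact force between the fingers and short below 0.05 N), for 0.2 s.
3. the fence presses on the short container with the whole row tight against the back wall (gaps under 8 mm) (x of tall_center in the frame of lane_back between -0.09 and -0.024 m and y of tall_center in the frame of lane_back between -0.02 and 0.02 m and z of tall_center in the frame of lane_back between 0.064 and 0.076 m and angle between each of tall_center, short_center's own z axis and vertical below 0.1 rad and x of short_center in the frame of lane_back between -0.2 and -0.07 m and y of short_center in the frame of lane_back between -0.018 and 0.018 m and z of short_center in the frame of lane_back between 0.0265 and 0.0385 m and x of tall_center in the frame of lane_back above -0.038 m and horizontal distance between tall_center and short_center below 0.071 m and contact force between fence and short above 1 N), for 0.05 s.
At the end, for the whole second after the job is handed in: The tall canister stands upright (within 0.1 rad) in the lane within 8 mm of the back wall, the short container upright in front of it, their centres at most 71 mm apart; both rest on the lane floor, released and at rest; the fence is at rest, 4 to 20 mm clear of the short container (all of step 2 and x of tall_center in the frame of lane_back above -0.038 m and horizontal distance between tall_center and short_center below 0.071 m and x of short_center in the frame of fence_face between 0.037 and 0.053 m and linear speed of each of tall, short below 0.02 m/s and velocity of joint fence between -0.005 and 0.005 m/s); the robot touches nothing.
It fails at once if a container is tipped by more than 0.5 rad (angle between any of tall_center, short_center's own z axis and vertical above 0.5 rad).
It fails at once if a container is dropped (from more than about 10 mm) or knocked flying ((contact force between the fingers and tall below 0.01 N and linear speed of tall above 0.45 m/s) or (contact force between the fingers and short below 0.01 N and linear speed of short above 0.45 m/s)).
It fails at once if the robot touches the tall canister (over 2 N) once the short container is down in the caddy ((horizontal distance between short_center and lane_back below 0.21 m and z of short_center in the frame of lane_back below 0.06 m and y of short_center in the frame of lane_back between -0.045 and 0.045 m and x of short_center in the frame of lane_back below 0 m) and contact force between any of the arm, the fingers and tall above 2 N).
It fails at once if the roller, the bowl or the scoop is moved by more than 30 mm (distance of any of roller, bowl, scoop from where it was at the start of the episode above 0.03 m).
It also fails if it takes over 61 s, if anything falls off the work surface, if the arm or the gripper's body presses on something with over 40 N, if the wrist force passes 120 N, or if a joint passes its speed limit or range.

## Working session

There is one attempt and no reset: what is moved stays moved. The work goes in short steps, Python scripts to look and compute and a tool call to move; the robot and the scene stay as the last step left them, time stands still between calls to the robot, and variables do not carry over. Pictures are saved under pics/ and viewed, at most 10 in all, crops included, and the job is handed in when it is done.

Besides the shell and the picture viewer there is one more tool, called after "Call:" by a JSON object that holds its "fn" and its "kwargs". drive_tool: Moves the arm, as the interface text tells. Its arguments: {"type":"object","properties":{"moves":{"type":"array"},"newtons":{"type":"number"}},"required":["moves"]}

```bash
mkdir -p pics; python3 - <<'E'
from cell import env
import cv2,numpy as np
o=env.get_obs();print(o)
ims=[]
for n in("scene","side"):
    p,d=env.read_camera(n);np.savez(f"{n}.npz",p=p,d=d);c=env.get_calibration(n);print(n,c)
    cv2.imwrite(f"pics/{n}0.png",cv2.resize(p,(768,576),interpolation=cv2.INTER_CUBIC))
E
```

```text
{'time_s': 0.0, 'qpos': array([-71.21113441,  18.44011689,  -4.01480127,  83.17419097,
         1.29406869,  78.5395251 ,  -3.25990499]), 'joint_velocities': array([-0.0028106 ,  0.0150373 ,  0.04185674,  0.02808207,  0.04654345,
       -0.11009699,  0.02720837]), 'effort': array([-6.89612830e-05, -4.91294217e+01, -4.03931066e-01, -3.12520158e+01,
       -6.38339971e-02,  4.40702587e-02,  1.99071592e-04]), 'tool_pos': array([0.20055   , 0.61776248, 0.2434556 ]), 'tool_rot': array([-1.79891352e+02,  4.95923958e-03,  1.62020089e+02]), 'force': array([ 0.82896608,  0.29418204, -0.02549717]), 'wrist_torque': array([-0.00829468,  0.0590376 , -0.00026407]), 'grasp_force': 0.0, 'grip_width': 0.08717213116694249}
scene {'fx': 370.32526031264956, 'fy': 370.32526031264956, 'cx': 261.57393642263895, 'cy': 181.16568333920083, 'T': array([[ 0.76823842,  0.33308487, -0.54668474,  1.22133119],
       [ 0.63970874, -0.43163452,  0.63597513, -0.78563252],
       [-0.02413431, -0.83829953, -0.54467552,  0.73430678],
       [ 0.        ,  0.        ,  0.        ,  1.        ]])}
side {'fx': 380.16045960118373, 'fy': 380.16045960118373, 'cx': 256.27998384574425, 'cy': 192.97531436051491, 'T': array([[ 0.91442557, -0.26838463,  0.30297784,  0.1247198 ],
       [-0.404268  , -0.64228477,  0.65118174, -0.89289015],
       [ 0.01983088, -0.71794148, -0.69582093,  1.00031796],
       [ 0.        ,  0.        ,  0.        ,  1.        ]])}
```

View pics/scene0.png

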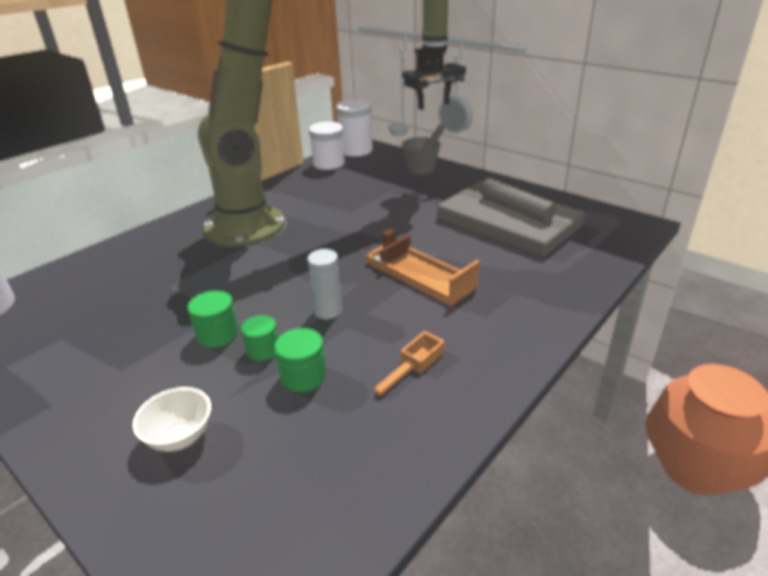

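View pics/side0.png

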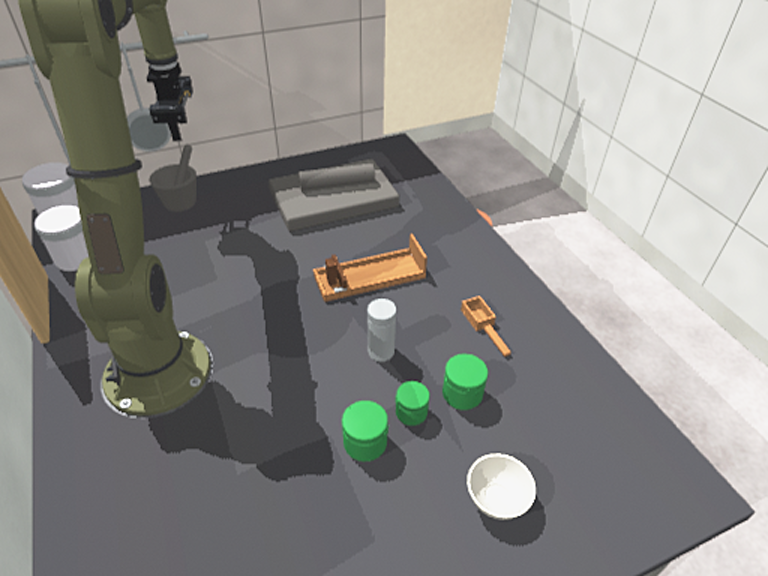

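Scene picture (768 wide): the three green candidates are at (212,318), (260,338) and (300,360). The middle one is clearly the smallest. In the side picture they are at (365,430), (412,403) and (465,381), and again the middle one is smallest. The tall canister is at (325,285) in scene and (381,330) in side. The caddy is at (425,272) in scene and (370,272) in side, with its fence at the robot end. I'll measure all of these in both views and enlarge a crop of the candidates.

```bash
cat > h.py <<'E'
import numpy as np,cv2
from cell import env
def cloud(n):
    f=np.load(f"{n}.npz");p,d=f["p"],f["d"];c=env.get_calibration(n)
    v,u=np.mgrid[:384,:512]
    X=np.stack([(u-c["cx"])/c["fx"]*d,(v-c["cy"])/c["fy"]*d,d],-1)@c["T"][:3,:3].T+c["T"][:3,3]
    return X,p,d>0
def circ(P):
    A=np.c_[2*P[:,:2],np.ones(len(P))];s=np.linalg.lstsq(A,(P[:,:2]**2).sum(1),rcond=None)[0]
    return s[:2],np.sqrt(s[2]+s[0]**2+s[1]**2)
E
python3 - <<'E'
from h import *
boxes={"scene":{"A":(212,318),"B":(260,338),"C":(300,360),"tall":(325,285)},"side":{"A":(365,430),"B":(412,403),"C":(465,381),"tall":(381,330)}}
for n in boxes:
    X,p,ok=cloud(n)
    for k,(u,v) in boxes[n].items():
        c=X[int(v/1.5),int(u/1.5)]
        m=ok&(np.hypot(X[...,0]-c[0],X[...,1]-c[1])<.09)&(X[...,2]>.012)
        hsv=cv2.cvtColor(p,cv2.COLOR_BGR2HSV)
        g=(hsv[...,1]>120)
        m&= g if k!="tall" else ~g
        l,lab=cv2.connectedComponents(m.astype(np.uint8));m=lab==lab[int(v/1.5),int(u/1.5)]
        P=X[m];zt=np.percentile(P[:,2],97);top=P[P[:,2]>zt-.006]
        mm=(top[:,:2].min(0)+top[:,:2].max(0))/2
        sd=P[(P[:,2]<zt-.012)&(P[:,2]>.015)]
        print(n,k,"top",zt.round(4),"mean",top.mean(0).round(4),"mid",mm.round(4),"ext",np.ptp(top[:,:2],axis=0).round(3),"circ",circ(sd))
    # caddy
    c=X[int(272/1.5),int((425 if n=="scene" else 370)/1.5)]
    hsv=cv2.cvtColor(p,cv2.COLOR_BGR2HSV)
    m=ok&(hsv[...,1]>120)&(hsv[...,0]<25)&(np.hypot(X[...,0]-c[0],X[...,1]-c[1])<.2)&(X[...,2]>.005)
    l,lab=cv2.connectedComponents(m.astype(np.uint8));
    cnt=np.bincount(lab[m]);m=lab==cnt.argmax();P=X[m]
    print("caddy at",c,m.sum(),P.min(0),P.max(0),cv2.minAreaRect(P[:,:2].astype(np.float32)),P[P[:,2]>.045].shape)
    B=P[(P[:,2]>.035)];np.set_printoptions(suppress=True)
    ax=None
    np.save(f"caddy_{n}.npy",P)
    H=np.histogram(P[:,2],bins=np.arange(0,.1,.006));print(H[0])
a=cv2.imread("pics/scene0.png")[270:410,170:350];b=cv2.imread("pics/side0.png")[330:470,320:510]
z=lambda i:cv2.resize(i,(390,300),interpolation=cv2.INTER_CUBIC)
cv2.imwrite("pics/crop1.png",np.hstack([z(a),z(b)]))
E
```

```text
scene A top 0.0861 mean [ 0.3533 -0.341   0.0842] mid [ 0.3516 -0.3387] ext [0.084 0.083] circ (array([ 0.35062045, -0.3393949 ]), np.float64(0.040255378718137946))
scene B top 0.0859 mean [ 0.562  -0.3171  0.0843] mid [ 0.5605 -0.3139] ext [0.035 0.079] circ (array([ 0.47465742, -0.31602246]), np.float64(0.024715677297348367))
scene C top 0.0863 mean [ 0.5866 -0.3144  0.0842] mid [ 0.5843 -0.3117] ext [0.083 0.087] circ (array([ 0.58315336, -0.31145097]), np.float64(0.04193634898477814))
scene tall top 0.1409 mean [ 0.4752 -0.1392  0.1394] mid [ 0.4729 -0.136 ] ext [0.059 0.061] circ (array([ 0.47217716, -0.13680796]), np.float64(0.0282827970905048))
caddy at [0.55518136 0.10698652 0.01072725] 1299 [0.40873588 0.04009915 0.00544544] [0.68227792 0.15393274 0.07449443] ((0.5458699464797974, 0.09987038373947144), (0.10374990105628967, 0.2731632888317108), 86.42582702636719) (191, 3)
[  7 389 336 219  82  31  29  28  35  53  34  43  13   0   0   0]
side A top 0.0877 mean [ 0.348  -0.3401  0.085 ] mid [ 0.3492 -0.3389] ext [0.083 0.083] circ (array([ 0.34967632, -0.33701402]), np.float64(0.04246836190414262))
side B top 0.0685 mean [ 0.4629 -0.3119  0.0659] mid [ 0.463  -0.3107] ext [0.063 0.065] circ (array([ 0.46361186, -0.30975592]), np.float64(0.03224197497993923))
side C top 0.088 mean [ 0.5816 -0.3129  0.0854] mid [ 0.5817 -0.311 ] ext [0.084 0.082] circ (array([ 0.58360932, -0.31113144]), np.float64(0.041593716862535324))
side tall top 0.1425 mean [ 0.4708 -0.1367  0.1405] mid [ 0.4715 -0.1356] ext [0.059 0.058] circ (array([ 0.47157129, -0.13548523]), np.float64(0.028796309313913544))
caddy at [0.54368492 0.10422952 0.01577214] 1477 [0.40623953 0.04040091 0.00500636] [0.67868528 0.16219599 0.08397666] ((0.5426361560821533, 0.10072904825210571), (0.10834914445877075, 0.26921769976615906), 86.68258666992188) (176, 3)
[ 14 314 585 208 135  21  18  17  22  49  23  24  23  24   0   0]
```

View pics/crop1.png

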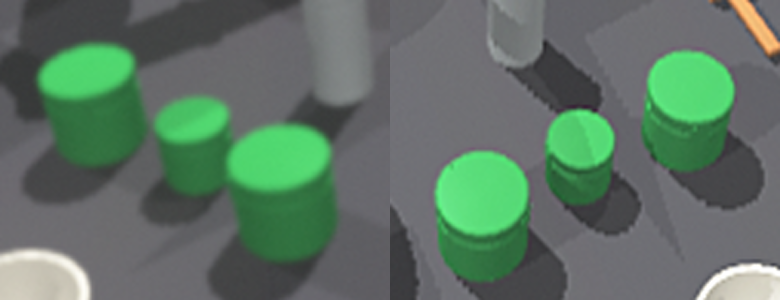

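The crop confirms the middle green jar is the smallest: side view gives it about 65 mm diameter, top about 67 mm, at (0.463,-0.311). Its neighbours are about 83 mm wide. The tall canister is at (0.472,-0.136) and the caddy is about (0.544,0.100) with yaw -3.5°. I'll move over the caddy for a closer look.

Call:
{"fn": "drive_tool", "kwargs": {"moves": [[[0,0,0],[0,0,-0.084],0],[[0,0,0],[0,0,-0.084],0],[[0,0,0],[0,0,-0.084],0],[[-20.6,-27.6,-4.8],[0,0,0],0],[[-20.6,-27.6,-4.8],[0,0,0],0],[[-20.6,-27.6,-4.8],[0,0,0],0],[[-20.6,-27.6,-4.8],[0,0,0],0],[[-20.6,-27.6,-4.8],[0,0,0],0],[[-20.6,-27.6,-4.8],[0,0,0],0],[[-20.6,-27.6,-4.8],[0,0,0],0],[[-20.6,-27.6,-4.8],[0,0,0],0],[[-20.6,-27.6,-4.8],[0,0,0],0]]}}

```text
time_s: 1.1
tool_pos: [0.3709, 0.3571, 0.2877]
tool_rot: [-180.0, -0.0, 176.5]
force: [1.3, -0.0, 0.7]
grip_width: 0.087
grasp_force: 0.0
```

Call:
{"fn": "drive_tool", "kwargs": {"moves": [[[-20.6,-27.6,-4.8],[0,0,0],0],[[-20.6,-27.6,-4.8],[0,0,0],0],[[-20.6,-27.6,-4.8],[0,0,0],0],[[-20.6,-27.6,-4.8],[0,0,0],0],[[-20.6,-27.6,-4.8],[0,0,0],0],[[-20.6,-27.6,-4.8],[0,0,0],0],[[-20.6,-27.6,-4.8],[0,0,0],0],[[-20.6,-27.6,-4.8],[0,0,0],0],[[-20.6,-27.6,-4.8],[0,0,0],0],[[0,0,0],[0,0,0],0],[[0,0,0],[0,0,0],0]]}}

```text
time_s: 2.02
tool_pos: [0.5408, 0.097, 0.3308]
tool_rot: [-180.0, -0.0, 176.2]
force: [-0.1, 0.2, -0.5]
grip_width: 0.087
grasp_force: 0.0
```

```bash
python3 - <<'E'
from h import *
o=env.get_obs();print(o["tool_pos"],o["tool_rot"],o["qpos"])
c=env.get_calibration("wrist");p,d=env.read_camera("wrist");np.savez("wrist1.npz",p=p,d=d,T=c["T"]);print(c)
cv2.imwrite("pics/w1.png",cv2.resize(p,(768,576),interpolation=cv2.INTER_CUBIC))
E
```

```text
[0.54077917 0.0970444  0.33079916] [-1.79969099e+02 -4.39649006e-03  1.76168691e+02] [-34.11944905   4.21127111  22.59744459  90.45478653  -1.59288125
  85.67034043  74.71242078]
{'fx': 297.3186396354542, 'fy': 297.3186396354542, 'cx': 258.12280570675733, 'cy': 190.34199133256402, 'T': array([[ 0.06657804,  0.95086196,  0.3023721 ,  0.45596642],
       [ 0.99778028, -0.06303061, -0.02148625,  0.10296217],
       [-0.00137176,  0.30313143, -0.95294777,  0.47061942],
       [ 0.        ,  0.        ,  0.        ,  1.        ]])}
```

View pics/w1.png

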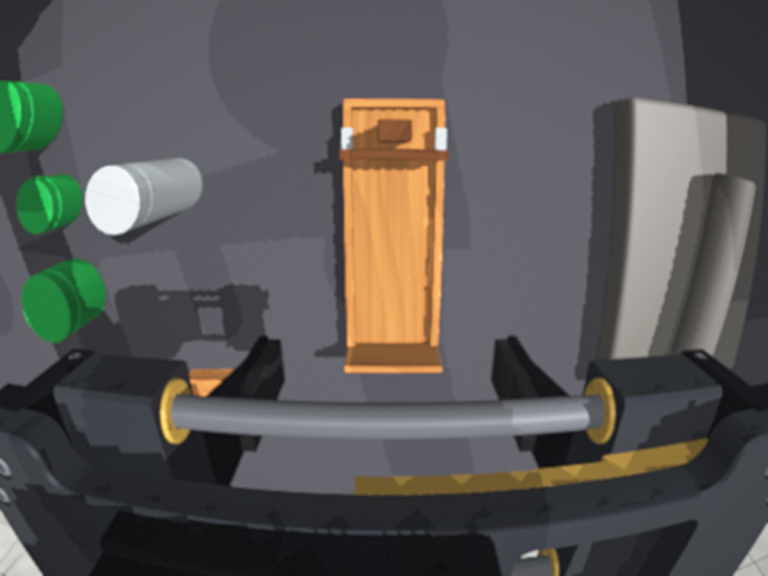

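The wrist view shows the empty caddy. The front lip's outer corners are (342,99) and (446,98), the back wall foot runs (346,345)–(438,345), and the fence is near the front with its tab top at (395,130). The tall canister is at (115,200). I'll turn these into positions.

```bash
cat >> h.py <<'E'
def wray(c,T,u,v,z):  # zoomed 1.5 px -> world at height z
    x,y=(u+.5)/1.5-.5-c["cx"],(v+.5)/1.5-.5-c["cy"];r=np.hypot(x,y);th=r/c["fx"]
    q=T[:3,:3]@np.array([x/r*np.sin(th),y/r*np.sin(th),np.cos(th)]);o=T[:3,3]
    return o+q*(z-o[2])/q[2]
E
python3 - <<'E'
from h import *
f=np.load("wrist1.npz");T=f["T"];c=env.get_calibration("wrist")
for n,u,v,z in [("lipL",342,99,.024),("lipR",446,98,.024),("footL",351,344,.012),("footR",435,344,.012),("wallTopOuterL",345,372,.072),("wallTopR",443,371,.072),("tabtop",395,121,.081),("tabtop mid back edge",395,141,.081),("fencetopL",341,160,.058),("fencetopR",447,158,.058),("tall top",115,200,.1415),("short top",34,205,.067)]:
    print(n,wray(c,T,u,v,z).round(4))
for n in("scene","side"):
    P=np.load(f"caddy_{n}.npy")
    w=P[(P[:,2]>.04)&(P[:,0]>.62)];t=P[(P[:,2]>.062)&(P[:,0]<.5)]
    print(n,"wall",w.mean(0),np.polyfit(w[:,1],w[:,0],1),w.min(0),w.max(0),"tab",t.min(0),t.max(0))
X,p,ok=cloud("scene")
hsv=cv2.cvtColor(p,cv2.COLOR_BGR2HSV)
m=ok&(hsv[...,1]>120)&(hsv[...,0]>40)&(abs(X[...,2]-.066)<.006)&(np.hypot(X[...,0]-.463,X[...,1]+.311)<.045)
P=X[m];print("scene short",len(P),P.mean(0),(P.min(0)+P.max(0))/2,np.ptp(P,axis=0))
E
```

```text
lipL [0.4027 0.0612 0.024 ]
lipR [0.4081 0.1633 0.024 ]
footL [0.668  0.0467 0.012 ]
footR [0.6744 0.142  0.012 ]
wallTopOuterL [0.6714 0.0448 0.072 ]
wallTopR [0.677  0.1443 0.072 ]
tabtop [0.4324 0.1105 0.081 ]
tabtop mid back edge [0.4499 0.1093 0.081 ]
fencetopL [0.4634 0.0592 0.058 ]
fencetopR [0.4677 0.1564 0.058 ]
tall top [ 0.4696 -0.1283  0.1415]
short top [ 0.4599 -0.3052  0.067 ]Traceback (most recent call last):
  File "<stdin>", line 8, in <module>
    return umr_minimum(a, axis, None, out, keepdims, initial, where)
ValueError: zero-size array to reduction operation minimum which has no identity
```

The caddy is consistent across views: lane_back ≈ (0.670, 0.094), yaw ≈ -3.6°, fence at 0. Moving above the tall canister.

Call:
{"fn": "drive_tool", "kwargs": {"moves": [[[6.8,-29.5,16.4],[0,0,0],0],[[6.8,-29.5,16.4],[0,0,0],0],[[6.8,-29.5,16.4],[0,0,0],0],[[6.8,-29.5,16.4],[0,0,0],0],[[6.8,-29.5,16.4],[0,0,0],0],[[6.8,-29.5,16.4],[0,0,0],0],[[6.8,-29.5,16.4],[0,0,0],0],[[6.8,-29.5,16.4],[0,0,0],0],[[0,0,0],[0,0,0],0],[[0,0,0],[0,0,0],0]]}}

```text
time_s: 2.9
tool_pos: [0.4699, -0.1323, 0.1986]
tool_rot: [179.9, -0.1, 176.4]
force: [0.1, 0.6, 0.5]
grip_width: 0.0871
grasp_force: 0.0
```

```bash
python3 - <<'E'
from h import *
o=env.get_obs();print(o["tool_pos"],o["tool_rot"],o["qpos"])
c=env.get_calibration("wrist");p,d=env.read_camera("wrist");np.savez("wrist2.npz",p=p,d=d,T=c["T"])
cv2.imwrite("pics/w2.png",cv2.resize(p,(768,576),interpolation=cv2.INTER_CUBIC))
v,u=np.mgrid[:384,:512];x,y=u-c["cx"],v-c["cy"];r=np.hypot(x,y)+1e-9;th=r/c["fx"]
q=np.stack([x/r*np.tan(th),y/r*np.tan(th),np.ones_like(r)],-1)*d[...,None]
X=q@c["T"][:3,:3].T+c["T"][:3,3]
for a,s,lo,hi in(("tall",(.4715,-.135),.134,.15),("short",(.4625,-.3105),.06,.073)):
    m=(d>0)&(np.hypot(X[...,0]-s[0],X[...,1]-s[1])<.045)&(X[...,2]>lo)&(X[...,2]<hi)
    P=X[m];print(a,len(P),P.mean(0),(P.min(0)+P.max(0))/2,np.ptp(P,axis=0),[int(k.mean()*1.5) for k in np.nonzero(m)])
E
```

```text
[ 0.46987554 -0.13227233  0.19862857] [ 1.79939024e+02 -1.34451779e-01  1.76395564e+02] [-21.59820304  -0.57905949  34.35298056 110.05213329   0.30532179
  70.56862353  99.04656796]
tall 4783 [ 0.46696324 -0.13524801  0.13943766] [ 0.46939068 -0.13537953  0.13793276] [0.06032235 0.05919255 0.00775583] [322, 380]
short 2266 [ 0.45997928 -0.30745122  0.06452985] [ 0.46105896 -0.30961548  0.0636132 ] [0.06587838 0.06595454 0.00716103] [284, 143]
```

View pics/w2.png

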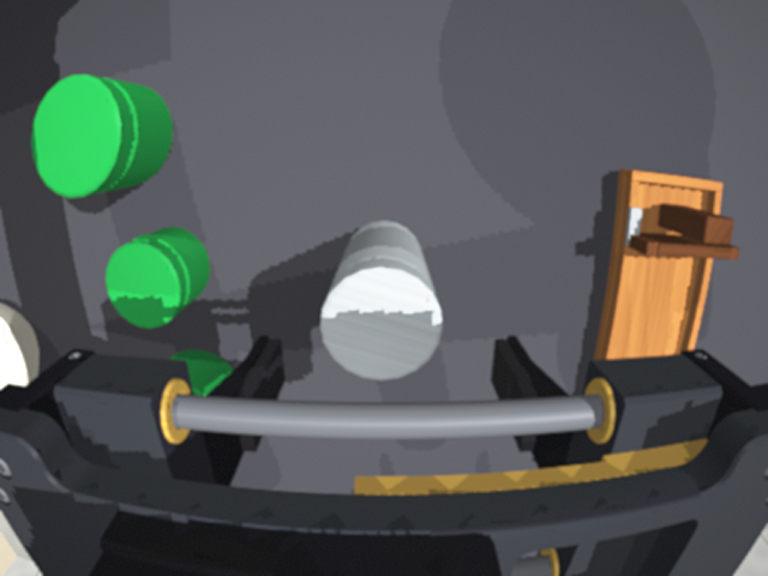

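The view shows the lid at (381,322), midway between the fingers and 3 mm off in y. Wrist depth puts it at (0.470,-0.1354), top 0.140. Descending and gripping.

Call:
{"fn": "drive_tool", "kwargs": {"moves": [[[-1,-3,15],[0,0,0],0],[[0,0,20],[0,0,0],0],[[0,0,20],[0,0,0],0],[[0,0,20],[0,0,0],0],[[0,0,15],[0,0,0],0],[[0,0,0],[0,0,0],0],[[0,0,0],[0,0,0],1],[[0,0,0],[0,0,0],1],[[0,0,0],[0,0,0],1],[[0,0,0],[0,0,0],1],[[0,0,0],[0,0,0],1],[[0,0,0],[0,0,0],1]], "newtons": 25}}

```text
time_s: 3.95
tool_pos: [0.4726, -0.1357, 0.1106]
tool_rot: [180.0, 0.1, 176.5]
force: [0.3, 0.0, 3.5]
grip_width: 0.0594
grasp_force: 25.0
```

Call:
{"fn": "drive_tool", "kwargs": {"moves": [[[0,0,-10],[0,0,0],1],[[0,0,-20],[0,0,0],1],[[0,0,-30],[0,0,0],1],[[0,0,-30],[0,0,0],1]]}}

```text
time_s: 4.28
tool_pos: [0.4707, -0.1358, 0.2003]
tool_rot: [-180.0, -0.2, 176.4]
force: [1.3, -0.2, -2.0]
grip_width: 0.0596
grasp_force: 25.0
```

Call:
{"fn": "drive_tool", "kwargs": {"moves": [[[-14.3,24.1,0],[0,0,0],1],[[-14.3,24.1,0],[0,0,0],1],[[-14.3,24.1,0],[0,0,0],1],[[-14.3,24.1,0],[0,0,0],1],[[-14.3,24.1,0],[0,0,0],1],[[-14.3,24.1,0],[0,0,0],1],[[-14.3,24.1,0],[0,0,0],1],[[-14.3,24.1,0],[0,0,0],1],[[-14.3,24.1,0],[0,0,0],1],[[-14.3,24.1,0],[0,0,0],1],[[0,0,0],[0,0,0],1],[[0,0,0],[0,0,0],1]]}}

```text
time_s: 5.28
tool_pos: [0.6295, 0.0983, 0.1991]
tool_rot: [-180.0, -0.1, 176.7]
force: [0.9, -0.9, -2.7]
grip_width: 0.0595
grasp_force: 25.0
```

```bash
python3 - <<'E'
from h import *
o=env.get_obs();print(o["tool_pos"],o["tool_rot"],o["force"])
c=env.get_calibration("wrist");p,d=env.read_camera("wrist");np.savez("wrist3.npz",p=p,d=d,T=c["T"])
p2,d2=env.read_camera("side");np.savez("side.npz",p=p2,d=d2)
a=cv2.resize(p,(400,300),interpolation=cv2.INTER_AREA);b=cv2.resize(p2[110:260,190:390],(400,300),interpolation=cv2.INTER_CUBIC)
cv2.imwrite("pics/w3.png",np.hstack([a,b]))
E
```

```text
[0.62946865 0.09832716 0.19908392] [-1.79966661e+02 -9.21283941e-02  1.76669459e+02] [ 0.90739526 -0.91766659 -2.72536241]
```

View pics/w3.png

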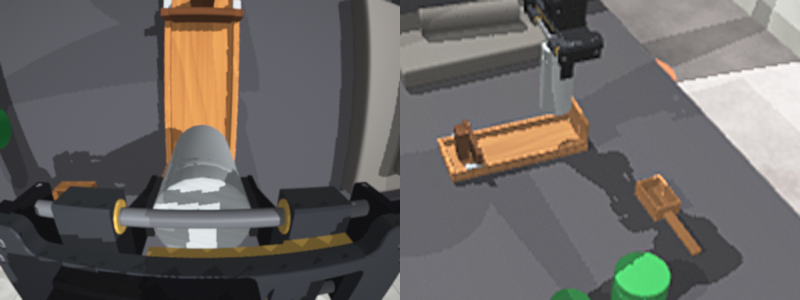

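The canister hangs upright over the lane centre at its back end, clear of the wall. Lowering it slowly.

Call:
{"fn": "drive_tool", "kwargs": {"moves": [[[0,-1.5,20],[0,0,0],1],[[0,0,20],[0,0,0],1],[[0,0,15],[0,0,0],1],[[0,0,10],[0,0,0],1],[[0,0,5],[0,0,0],1],[[0,0,4],[0,0,0],1],[[0,0,0],[0,0,0],1],[[0,0,0],[0,0,0],1]]}}

```text
time_s: 6.05
tool_pos: [0.63, 0.0943, 0.1266]
tool_rot: [180.0, 0.1, 176.4]
force: [-0.2, 1.1, -2.4]
grip_width: 0.0596
grasp_force: 25.0
```

Call:
{"fn": "drive_tool", "kwargs": {"moves": [[[0,0,2],[0,0,0],1],[[0,0,1],[0,0,0],1],[[0,0,0],[0,0,0],1],[[0,0,0],[0,0,0],1]]}}

```text
time_s: 6.38
tool_pos: [0.6297, 0.0946, 0.123]
tool_rot: [180.0, 0.0, 176.5]
force: [-0.5, -0.2, -2.4]
grip_width: 0.0595
grasp_force: 25.0
```

Call:
{"fn": "drive_tool", "kwargs": {"moves": [[[0,0,1],[0,0,0],1],[[0,0,1],[0,0,0],1],[[0,0,0],[0,0,0],1],[[0,0,0],[0,0,0],1]]}}

```text
time_s: 6.72
tool_pos: [0.6299, 0.0945, 0.1226]
tool_rot: [180.0, 0.1, 176.5]
force: [-3.0, -0.5, 6.0]
grip_width: 0.0597
grasp_force: 25.0
```

The force rose to +6 N, so it is on the floor. Releasing and rising.

Call:
{"fn": "drive_tool", "kwargs": {"moves": [[[0,0,-1],[0,0,0],0],[[0,0,0],[0,0,0],0],[[0,0,0],[0,0,0],0],[[0,0,0],[0,0,0],0],[[0,0,0],[0,0,0],0],[[0,0,0],[0,0,0],0],[[0,0,-20],[0,0,0],0],[[0,0,-35],[0,0,0],0],[[0,0,-35],[0,0,0],0],[[0,0,0],[0,0,0],0],[[0,0,0],[0,0,0],0]]}}

```text
time_s: 7.63
tool_pos: [0.6312, 0.0945, 0.2146]
tool_rot: [179.9, 0.3, 176.5]
force: [0.3, 0.8, -0.6]
grip_width: 0.0869
grasp_force: 0.0
```

```bash
cat >> h.py <<'E'
def wcloud():
    c=env.get_calibration("wrist");p,d=env.read_camera("wrist")
    v,u=np.mgrid[:384,:512];x,y=u-c["cx"],v-c["cy"];r=np.hypot(x,y)+1e-9;th=r/c["fx"]
    q=np.stack([x/r*np.tan(th),y/r*np.tan(th),np.ones_like(r)],-1)*d[...,None]
    return q@c["T"][:3,:3].T+c["T"][:3,3],p,d>0
def disc(X,ok,s,z,dz=.008):
    m=ok&(np.hypot(X[...,0]-s[0],X[...,1]-s[1])<.045)&(abs(X[...,2]-z)<dz)
    P=X[m];return len(P),P.mean(0).round(4),((P.min(0)+P.max(0))/2).round(4),np.ptp(P,axis=0).round(4)
E
python3 - <<'E'
from h import *
o=env.get_obs();print(o["tool_pos"],o["tool_rot"])
X,p,ok=wcloud();print("wrist",disc(X,ok,(.63,.0955),.152))
p2,d2=env.read_camera("side");np.savez("side.npz",p=p2,d=d2)
X,p,ok=cloud("side");print("side",disc(X,ok,(.63,.0955),.152))
E
```

```text
[0.6311703  0.09452037 0.21461319] [179.90016316   0.29823923 176.45239292]
wrist (4750, array([0.6238, 0.0949, 0.1514]), array([0.6262, 0.0945, 0.1492]), array([0.0598, 0.0588, 0.0103]))
side (140, array([0.6239, 0.0891, 0.1518]), array([0.6275, 0.0949, 0.1507]), array([0.0577, 0.0592, 0.0133]))
```

The tall canister is standing and released, with its top at 0.152 and its centre about 42 mm from the back wall. Next, the short container.

Call:
{"fn": "drive_tool", "kwargs": {"moves": [[[10.3,-29.6,0],[0,0,0],0],[[10.3,-29.6,0],[0,0,0],0],[[10.3,-29.6,0],[0,0,0],0],[[10.3,-29.6,0],[0,0,0],0],[[10.3,-29.6,0],[0,0,0],0],[[10.3,-29.6,0],[0,0,0],0],[[10.3,-29.6,0],[0,0,0],0],[[10.3,-29.6,5],[0,0,0],0],[[10.3,-29.6,10],[0,0,0],0],[[10.3,-29.6,10],[0,0,0],0],[[10.3,-29.6,10],[0,0,0],0],[[10.3,-29.6,10],[0,0,0],0]]}}

```text
time_s: 8.73
tool_pos: [0.4825, -0.2531, 0.1648]
tool_rot: [180.0, -0.1, 176.5]
force: [1.5, -0.0, -0.2]
grip_width: 0.0871
grasp_force: 0.0
```

Call:
{"fn": "drive_tool", "kwargs": {"moves": [[[10.3,-29.6,10],[0,0,0],0],[[10.3,-29.6,10],[0,0,0],0],[[0,0,0],[0,0,0],0],[[0,0,0],[0,0,0],0]]}}

```text
time_s: 9.07
tool_pos: [0.4573, -0.3115, 0.1447]
tool_rot: [180.0, -0.2, 176.2]
force: [1.2, 0.9, 0.2]
grip_width: 0.0868
grasp_force: 0.0
```

```bash
python3 - <<'E'
from h import *
o=env.get_obs();print(o["tool_pos"],o["tool_rot"],o["qpos"])
X,p,ok=wcloud();print("wrist",disc(X,ok,(.462,-.31),.066));cv2.imwrite("pics/w4.png",p)
E
```

```text
[ 0.4573432 -0.3115216  0.1447102] [179.96727088  -0.23704431 176.18097321] [ -4.90864815  12.98032379  41.21575295 105.29554156  -9.26285329
  65.37472256 125.67446964]
wrist (4858, array([ 0.4585, -0.3104,  0.0644]), array([ 0.4603, -0.3105,  0.0624]), array([0.0675, 0.0655, 0.0088]))
```

View pics/w4.png

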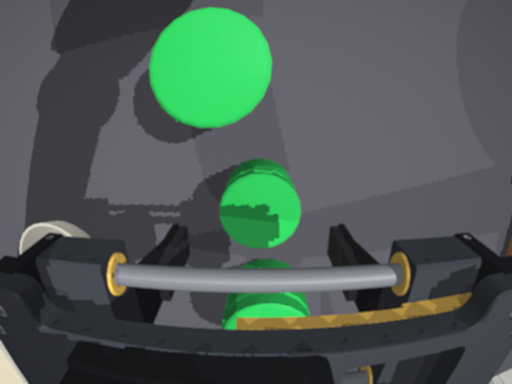

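The small jar (260,205) lies centred between the fingers, with the big ones clear ahead and behind. Its centre is (0.461,-0.3105). Descending.

Call:
{"fn": "drive_tool", "kwargs": {"moves": [[[-3,0,15],[0,0,0],0],[[0,0,20],[0,0,0],0],[[0,0,20],[0,0,0],0],[[0,0,20],[0,0,0],0],[[0,0,15],[0,0,0],0],[[0,0,4],[0,0,0],0],[[0,0,0],[0,0,0],1],[[0,0,0],[0,0,0],1],[[0,0,0],[0,0,0],1],[[0,0,0],[0,0,0],1],[[0,0,0],[0,0,0],1],[[0,0,0],[0,0,0],1]], "newtons": 20}}

```text
time_s: 10.12
tool_pos: [0.4639, -0.3106, 0.0539]
tool_rot: [-180.0, 0.1, 176.5]
force: [-0.3, 1.1, 4.7]
grip_width: 0.0654
grasp_force: 20.0
```

Call:
{"fn": "drive_tool", "kwargs": {"moves": [[[0,0,-10],[0,0,0],1],[[0,0,-25],[0,0,0],1],[[0,0,-35],[0,0,0],1],[[0,0,-30],[0,0,0],1],[[-3.8,29.8,0],[0,0,0],1],[[-3.8,29.8,0],[0,0,0],1],[[-3.8,29.8,0],[0,0,0],1],[[-3.8,29.8,0],[0,0,0],1],[[-3.8,29.8,0],[0,0,0],1],[[-3.8,29.8,0],[0,0,0],1],[[-3.8,29.8,0],[0,0,0],1],[[-3.8,29.8,0],[0,0,0],1]]}}

```text
time_s: 11.12
tool_pos: [0.5077, -0.0732, 0.1531]
tool_rot: [180.0, -0.0, 176.4]
force: [0.8, -0.1, -1.9]
grip_width: 0.0655
grasp_force: 20.0
```

Call:
{"fn": "drive_tool", "kwargs": {"moves": [[[-3.8,29.8,0],[0,0,0],1],[[-3.8,29.8,0],[0,0,0],1],[[-3.8,29.8,0],[0,0,0],1],[[-3.8,29.8,0],[0,0,0],1],[[-3.8,29.8,0],[0,0,0],1],[[-3.8,29.8,0],[0,0,0],1],[[0,0,0],[0,0,0],1],[[0,0,0],[0,0,0],1],[[0,0,0],[0,0,0],1]]}}

```text
time_s: 11.87
tool_pos: [0.5415, 0.1017, 0.1527]
tool_rot: [-179.9, -0.0, 176.4]
force: [0.1, -0.1, -2.2]
grip_width: 0.0654
grasp_force: 20.0
```

```bash
python3 - <<'E'
from h import *
o=env.get_obs();print(o["tool_pos"],o["tool_rot"],o["force"])
p2,d2=env.read_camera("side");np.savez("side.npz",p=p2,d=d2)
p,d=env.read_camera("wrist");p3,_=env.read_camera("scene")
b=cv2.resize(p2[110:260,190:390],(400,300),interpolation=cv2.INTER_CUBIC)
e=cv2.resize(p3[110:230,220:380],(400,300),interpolation=cv2.INTER_CUBIC)
cv2.imwrite("pics/w5.png",np.vstack([np.hstack([e,b]),np.hstack([cv2.resize(p,(400,300)),b*0])]))
E
```

```text
[0.54154088 0.10174931 0.15271699] [-1.79925863e+02 -3.19878714e-02  1.76441763e+02] [ 0.10253131 -0.05521087 -2.20500621]
```

View pics/w5.png

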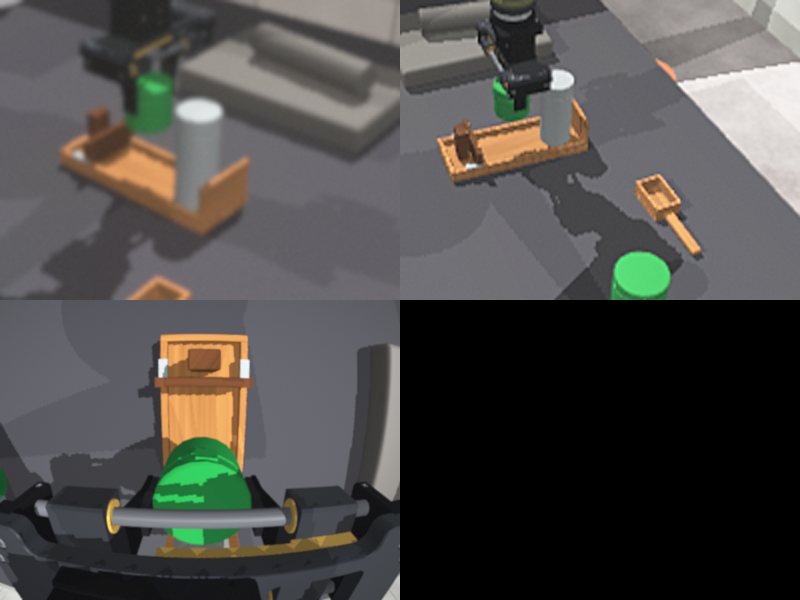

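The jar hangs centred in the lane between fence and canister. I'll back it off 6 mm for clearance and lower it.

Call:
{"fn": "drive_tool", "kwargs": {"moves": [[[6,0,5],[0,0,0],1],[[0,0,20],[0,0,0],1],[[0,0,20],[0,0,0],1],[[0,0,18],[0,0,0],1],[[0,0,12],[0,0,0],1],[[0,0,6],[0,0,0],1],[[0,0,2],[0,0,0],1],[[0,0,0],[0,0,0],1],[[0,0,0],[0,0,0],1]]}}

```text
time_s: 12.77
tool_pos: [0.5366, 0.1032, 0.0706]
tool_rot: [180.0, 0.1, 176.4]
force: [0.1, -0.8, -2.4]
grip_width: 0.0658
grasp_force: 20.0
```

Call:
{"fn": "drive_tool", "kwargs": {"moves": [[[0,0,2],[0,0,0],1],[[0,0,1.5],[0,0,0],1],[[0,0,1],[0,0,0],1],[[0,0,0],[0,0,0],1],[[0,0,0],[0,0,0],1]]}}

```text
time_s: 13.18
tool_pos: [0.5363, 0.1033, 0.0659]
tool_rot: [180.0, 0.0, 176.5]
force: [-1.4, 0.4, 2.3]
grip_width: 0.0652
grasp_force: 20.0
```

Contact felt. Releasing, rising straight up, then moving back over the fence tab.

Call:
{"fn": "drive_tool", "kwargs": {"moves": [[[0,0,0],[0,0,0],0],[[0,0,0],[0,0,0],0],[[0,0,0],[0,0,0],0],[[0,0,0],[0,0,0],0],[[0,0,0],[0,0,0],0],[[0,0,-20],[0,0,0],0],[[0,0,-35],[0,0,0],0],[[0,0,-40],[0,0,0],0],[[0,0,0],[0,0,0],0]]}}

```text
time_s: 13.93
tool_pos: [0.5405, 0.1038, 0.1679]
tool_rot: [179.7, 0.7, 176.4]
force: [1.6, 1.0, 0.1]
grip_width: 0.0869
grasp_force: 0.0
```

Call:
{"fn": "drive_tool", "kwargs": {"moves": [[[24,0,0],[0,0,0],0],[[24,0,0],[0,0,0],0],[[24,0,0],[0,0,0],0],[[24,0,0],[0,0,0],0],[[0,0,0],[0,0,0],0],[[0,0,0],[0,0,0],0]]}}

```text
time_s: 14.43
tool_pos: [0.4397, 0.1093, 0.1604]
tool_rot: [179.9, 0.0, 176.5]
force: [-0.7, -0.4, 0.2]
grip_width: 0.0869
grasp_force: 0.0
```

```bash
python3 - <<'E'
from h import *
o=env.get_obs();print(o["tool_pos"],o["tool_rot"],o["qpos"])
p2,d2=env.read_camera("side");np.savez("side.npz",p=p2,d=d2)
X,p,ok=cloud("side");print("tall",disc(X,ok,(.63,.0955),.152));print("short",disc(X,ok,(.536,.103),.079))
X,p,ok=wcloud();print("short w",disc(X,ok,(.536,.103),.077));print("tall w",disc(X,ok,(.63,.0955),.152))
m=ok&(np.hypot(X[...,0]-.44,X[...,1]-.109)<.03)&(abs(X[...,2]-.081)<.007);P=X[m];print("tab",len(P),(P.min(0)+P.max(0))/2,np.ptp(P,axis=0))
cv2.imwrite("pics/w6.png",np.hstack([cv2.resize(p,(400,300)),cv2.resize(p2[110:260,190:390],(400,300),interpolation=cv2.INTER_CUBIC)]))
E
```

```text
[0.43965856 0.10934325 0.16044063] [1.79926287e+02 4.99376503e-02 1.76525620e+02] [-39.15480452  -2.96266398  21.41372582 116.84233352   1.12953091
  65.84703481  68.29766542]
tall (151, array([0.6263, 0.0903, 0.152 ]), array([0.6276, 0.0931, 0.1512]), array([0.0568, 0.062 , 0.0136]))
short (174, array([0.5348, 0.101 , 0.0772]), array([0.5361, 0.1034, 0.0781]), array([0.0668, 0.0666, 0.0126]))
short w (1594, array([0.5389, 0.1031, 0.0763]), array([0.5288, 0.1032, 0.0739]), array([0.0602, 0.0652, 0.0094]))h.py:22: RuntimeWarning: Mean of empty slice.
  P=X[m];return len(P),P.mean(0).round(4),((P.min(0)+P.max(0))/2).round(4),np.ptp(P,axis=0).round(4)
  ret = um.true_divide(
Traceback (most recent call last):
  File "h.py", line 22, in disc
    P=X[m];return len(P),P.mean(0).round(4),((P.min(0)+P.max(0))/2).round(4),np.ptp(P,axis=0).round(4)
                                              ~~~~~^^^
ValueError: zero-size array to reduction operation minimum which has no identity
```

```bash
python3 - <<'E'
from h import *
X,p,ok=wcloud();f=np.load("side.npz");p2=f["p"]
m=ok&(np.hypot(X[...,0]-.44,X[...,1]-.109)<.03)&(abs(X[...,2]-.081)<.007);P=X[m];print("tab",len(P),(P.min(0)+P.max(0))/2,np.ptp(P,axis=0))
cv2.imwrite("pics/w6.png",np.hstack([cv2.resize(p,(400,300)),cv2.resize(p2[110:260,190:390],(400,300),interpolation=cv2.INTER_CUBIC)]))
E
```

```text
tab 950 [0.43962794 0.11017379 0.07815165] [0.02166104 0.03053017 0.00828774]
```

View pics/w6.png

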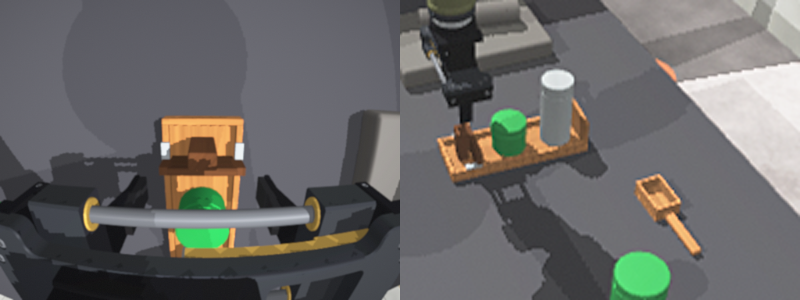

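Both containers stand in the lane with the fence tab at (0.4396,0.110). I'll half-close first so the fingers clear the rails, then descend and pinch.

Call:
{"fn": "drive_tool", "kwargs": {"moves": [[[0,0.5,0],[0,0,0],0.45],[[0,0,20],[0,0,0],0.45],[[0,0,25],[0,0,0],0.45],[[0,0,0],[0,0,0],0.45],[[0,0,0],[0,0,0],0.45]]}}

```text
time_s: 15.0
tool_pos: [0.4396, 0.1089, 0.1144]
tool_rot: [-179.9, -0.2, 176.4]
force: [-0.0, 0.1, -0.2]
grip_width: 0.0616
grasp_force: 0.0
```

Call:
{"fn": "drive_tool", "kwargs": {"moves": [[[0,0,20],[0,0,0],0.45],[[0,0,20],[0,0,0],0.45],[[0,0,7],[0,0,0],0.45],[[0,0,0],[0,0,0],0.45],[[0,0,0],[0,0,0],1],[[0,0,0],[0,0,0],1],[[0,0,0],[0,0,0],1],[[0,0,0],[0,0,0],1]], "newtons": 40}}

```text
time_s: 15.67
tool_pos: [0.4409, 0.1096, 0.0693]
tool_rot: [180.0, 0.1, 176.5]
force: [-0.8, -0.2, 5.0]
grip_width: 0.0299
grasp_force: 40.0
```

Pinched at 29.9 mm. Sliding along the lane slowly, watching the force.

Call:
{"fn": "drive_tool", "kwargs": {"moves": [[[-3,0,0],[0,0,0],1],[[-5,0,0],[0,0,0],1],[[-5,0,0],[0,0,0],1],[[-5,0,0],[0,0,0],1],[[-5,0,0],[0,0,0],1],[[-5,0,0],[0,0,0],1],[[-3,0,0],[0,0,0],1],[[-3,0,0],[0,0,0],1],[[-3,0,0],[0,0,0],1],[[-3,0,0],[0,0,0],1],[[-3,0,0],[0,0,0],1],[[-3,0,0],[0,0,0],1]]}}

```text
time_s: 16.67
tool_pos: [0.4863, 0.1065, 0.0693]
tool_rot: [180.0, -0.0, 176.4]
force: [-2.9, -1.0, 6.8]
grip_width: 0.0294
grasp_force: 40.0
```

Call:
{"fn": "drive_tool", "kwargs": {"moves": [[[-3,0,0],[0,0,0],1],[[-3,0,0],[0,0,0],1],[[-3,0,0],[0,0,0],1],[[-3,0,0],[0,0,0],1],[[-3,0,0],[0,0,0],1],[[-2,0,0],[0,0,0],1],[[-2,0,0],[0,0,0],1],[[-2,0,0],[0,0,0],1],[[-2,0,0],[0,0,0],1]]}}

```text
time_s: 17.42
tool_pos: [0.5087, 0.105, 0.0693]
tool_rot: [180.0, -0.1, 176.4]
force: [-5.0, -2.4, 8.3]
grip_width: 0.0304
grasp_force: 40.0
```

```bash
python3 - <<'E'
from h import *
o=env.get_obs();print(o["tool_pos"],o["force"])
p2,d2=env.read_camera("side");np.savez("side.npz",p=p2,d=d2)
X,p,ok=cloud("side");print("tall",disc(X,ok,(.63,.0955),.152));print("short",disc(X,ok,(.56,.101),.079))
cv2.imwrite("pics/s7.png",cv2.resize(p2[110:230,210:370],(800,600),interpolation=cv2.INTER_CUBIC))
E
```

```text
[0.50867691 0.1049574  0.06931313] [-4.95978928 -2.38816479  8.29610022]
tall (151, array([0.6296, 0.0903, 0.1519]), array([0.6315, 0.0925, 0.1522]), array([0.0587, 0.0596, 0.0136]))
short (59, array([0.5888, 0.0929, 0.0776]), array([0.5869, 0.0958, 0.0784]), array([0.0339, 0.0562, 0.0137]))
```

Call:
{"fn": "drive_tool", "kwargs": {"moves": [[[-2,0,0],[0,0,0],1],[[-2,0,0],[0,0,0],1],[[-1.5,0,0],[0,0,0],1],[[-1,0,0],[0,0,0],1],[[0,0,0],[0,0,0],1]]}}

```text
time_s: 17.88
tool_pos: [0.5155, 0.1045, 0.0693]
tool_rot: [180.0, -0.0, 176.4]
force: [-4.2, -1.4, 7.5]
grip_width: 0.0295
grasp_force: 40.0
```

Call:
{"fn": "drive_tool", "kwargs": {"moves": [[[-1,0,0],[0,0,0],1],[[-1,0,0],[0,0,0],1],[[0,0,0],[0,0,0],1]]}}

```text
time_s: 18.13
tool_pos: [0.5171, 0.1044, 0.0694]
tool_rot: [180.0, -0.1, 176.4]
force: [-5.7, -2.1, 9.5]
grip_width: 0.0298
grasp_force: 40.0
```

Call:
{"fn": "drive_tool", "kwargs": {"moves": [[[-1,0,0],[0,0,0],1],[[-1,0,0],[0,0,0],1],[[0,0,0],[0,0,0],1]]}}

```text
time_s: 18.38
tool_pos: [0.5173, 0.1044, 0.0693]
tool_rot: [-180.0, -0.3, 176.4]
force: [-9.8, -2.1, 15.1]
grip_width: 0.0298
grasp_force: 40.0
```

Call:
{"fn": "drive_tool", "kwargs": {"moves": [[[-1,0,0],[0,0,0],1],[[0,0,0],[0,0,0],1]]}}

```text
time_s: 18.55
tool_pos: [0.5173, 0.1043, 0.0693]
tool_rot: [-180.0, -0.4, 176.4]
force: [-13.1, -2.3, 17.6]
grip_width: 0.0294
grasp_force: 40.0
```

It stalled at x = 0.517 with force rising, so the row is tight. A quick check by camera, then easing back.

```bash
python3 - <<'E'
from h import *
p2,d2=env.read_camera("side");np.savez("side.npz",p=p2,d=d2)
X,p,ok=cloud("side");print("tall",disc(X,ok,(.637,.0955),.152))
g=cv2.cvtColor(p,cv2.COLOR_BGR2HSV);m=ok&(g[...,0]>40)&(g[...,0]<85)&(g[...,1]>100);print("short",disc(X,m,(.575,.1),.079))
E
```

```text
tall (148, array([0.6387, 0.0897, 0.152 ]), array([0.6412, 0.0929, 0.1504]), array([0.0619, 0.0632, 0.0118]))
short (47, array([0.5948, 0.0891, 0.0767]), array([0.5916, 0.0939, 0.076 ]), array([0.0314, 0.0552, 0.0094]))
```

Call:
{"fn": "drive_tool", "kwargs": {"moves": [[[2,0,0],[0,0,0],1],[[2,0,0],[0,0,0],1],[[3,0,0],[0,0,0],1],[[3,0,0],[0,0,0],1],[[2.5,0,0],[0,0,0],1],[[0,0,0],[0,0,0],1],[[0,0,0],[0,0,0],1]]}}

```text
time_s: 19.18
tool_pos: [0.5087, 0.1049, 0.0693]
tool_rot: [180.0, 0.1, 176.4]
force: [-0.8, -1.9, 7.4]
grip_width: 0.03
grasp_force: 40.0
```

Call:
{"fn": "drive_tool", "kwargs": {"moves": [[[1.5,0,0],[0,0,0],1],[[1,0,0],[0,0,0],1],[[0,0,0],[0,0,0],1],[[0,0,0],[0,0,0],0.45],[[0,0,0],[0,0,0],0.45],[[0,0,0],[0,0,0],0.45],[[0,0,0],[0,0,0],0.45],[[0,0,-10],[0,0,0],0.45],[[0,0,-25],[0,0,0],0.45],[[0,0,-35],[0,0,0],0.45],[[0,0,-35],[0,0,0],0.45]]}}

```text
time_s: 20.1
tool_pos: [0.5045, 0.1052, 0.1743]
tool_rot: [-179.9, -0.1, 176.5]
force: [0.2, 0.5, -0.5]
grip_width: 0.0477
grasp_force: 0.0
```

Call:
{"fn": "drive_tool", "kwargs": {"moves": [[[15,0,-10],[0,0,0],0.45],[[25,0,-10],[0,0,0],0.45],[[25,0,-10],[0,0,0],0.45],[[0,0,0],[0,0,0],0.45],[[0,0,0],[0,0,0],0.45]]}}

```text
time_s: 20.52
tool_pos: [0.4405, 0.1099, 0.2045]
tool_rot: [179.9, 0.1, 176.5]
force: [0.1, -0.1, -0.2]
grip_width: 0.0479
grasp_force: 0.0
```

```bash
python3 - <<'E'
from h import *
o=env.get_obs();print(o["tool_pos"],o["force"])
c=env.get_calibration("wrist");print(c["T"].tolist())
X,p,ok=wcloud()
g=cv2.cvtColor(p,cv2.COLOR_BGR2HSV);gm=ok&(g[...,0]>40)&(g[...,0]<85)&(g[...,1]>100);print("short",disc(X,gm,(.575,.1),.077))
m=ok&(np.hypot(X[...,0]-.506,X[...,1]-.105)<.03)&(abs(X[...,2]-.081)<.007);P=X[m];print("tab",len(P),(P.min(0)+P.max(0))/2,np.ptp(P,axis=0))
p2,d2=env.read_camera("side");np.savez("side.npz",p=p2,d=d2)
X,q,ok=cloud("side");print("tall",disc(X,ok,(.637,.0955),.152))
g=cv2.cvtColor(q,cv2.COLOR_BGR2HSV);print("short",disc(X,ok&(g[...,0]>40)&(g[...,0]<85)&(g[...,1]>100),(.575,.1),.079))
a=cv2.resize(p[130:330,170:350],(400,444),interpolation=cv2.INTER_CUBIC);b=cv2.resize(p2[110:230,220:328],(400,444),interpolation=cv2.INTER_CUBIC)
cv2.imwrite("pics/f.png",np.hstack([a,b]))
E
```

```text
[0.44046053 0.10994123 0.20452021] [ 0.12943685 -0.09122926 -0.19973972]
[[0.06015502814311447, 0.9504997563782048, 0.30484682336227864, 0.35530611813383783], [0.9981882778159001, -0.05766004393452477, -0.017189571384815496, 0.11498863842731706], [0.0012387978148563925, 0.30532856476006287, -0.9522462564492086, 0.34418844026865525], [0.0, 0.0, 0.0, 1.0]]
short (1293, array([0.5775, 0.1003, 0.0766]), array([0.5781, 0.1004, 0.0754]), array([0.041 , 0.0651, 0.0071]))
tab 561 [0.50514995 0.10505111 0.07819109] [0.02189247 0.02950633 0.00820262]
tall (150, array([0.6387, 0.0898, 0.1518]), array([0.6403, 0.0909, 0.1505]), array([0.0601, 0.058 , 0.0122]))
short (165, array([0.5761, 0.0962, 0.0773]), array([0.5773, 0.0988, 0.077 ]), array([0.0631, 0.0676, 0.0115]))
```

View pics/f.png

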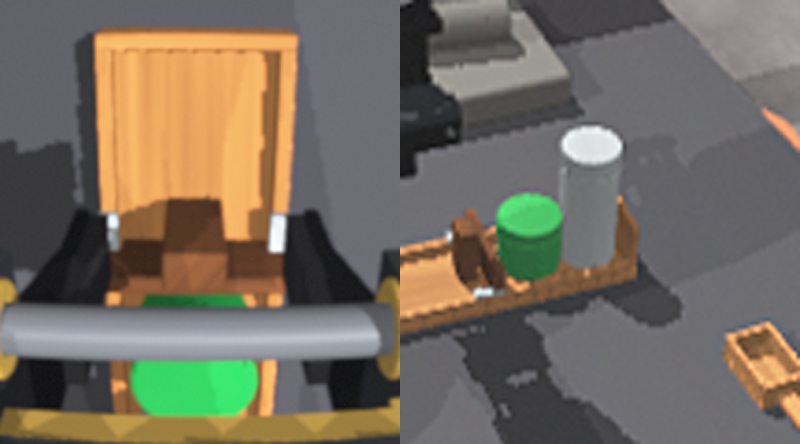

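Both containers are upright against the back wall. Short centre is about 0.577 and the fence face about 0.531, which leaves a gap of 11–13 mm. The gripper is clear, so I'll hand in.

```bash
python3 -c "
from cell import env
print(env.sign_off())"
```

```text
the job is handed in; nothing more can be done
None
```

The job is handed in (no verdict came back): both containers stand upright and tight against the back wall, the fence is eased back to a gap of about 11–13 mm, the gripper is clear, and it took about 21 s of the 61 s allowed.

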